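# Probe the test kiln through its lid port

## Task

Pull the terracotta plug out of the port in the small kiln's lid and set it down, not dropped, in the blue saucer. Then take the red-headed probe from the rack and lower its rod upright through the open port, never letting the probe touch the kiln, until the red band on the rod is level with the top of the lid; finish while still holding it there with the gripper, steady and centred in the port. Leave the blue-headed stirring rod, the jar, the tiles, the spatula, the beaker and the saucer where they are.

Things in the scene. Friction and masses are not known exactly. Their poses are not given: they have to be found in the camera images.
- kiln: Small square bench kiln, fixed, 200 x 200 mm, 150 mm tall, steel jacket with orange corners and a cream firebrick lid 40 mm thick. Origin: centre of its underside; z up. The lid stays shut; the port goes through it into an empty chamber whose floor is 120 mm below the lid's top.
- port (a point): Centre of the port's mouth, on the lid's top face, 150 mm above the table, at x -20, y +25 mm in the kiln's frame. Round straight bore 22 mm in diameter, 40 mm long, vertical; four short orange paint marks around it.
- plug: Terracotta port plug, loose, about 80 g. Origin: centre of its foot; z up its axis. Foot 19 mm in diameter from 0 to 22 mm, flange 40 mm in diameter from 22 to 30 mm (it rests on the lid), round knob 20 mm in diameter from 30 to 64 mm: grip the knob. At the start it sits in the port; it pulls straight up, freely.
- saucer: Blue saucer, loose, 500 g, 150 mm across the rim, 16 mm tall. Origin: centre of its underside, on the table. Flat inner floor 6 mm above the table, 124 mm across. It may be on the left or on the right of the kiln.
- rack: Wooden rod rack, fixed, 180 mm (its x) by 80 mm (its y). Origin: centre of its underside. Top board 60 mm wide, its upper face 112 mm above the table, with two 12 mm holes at x -45 and x +45 mm; the rods hang in them by their collars. It stands on the other side of the kiln from the saucer.
- probe: Probe, loose, about 90 g, 145 mm long. Origin: centre of its lower tip; z up the rod. White rod 9 mm in diameter from 0 to 95 mm, red band from 55 to 65 mm; steel collar 32 mm in diameter from 95 to 99 mm; red round head 22 mm in diameter from 99 to 145 mm: grip the head. It hangs upright in either hole of the rack, collar on the top board, tip 17 mm above the table.
- probe_tip (a point): Centre of the lower end of the probe's rod.
- probe_band (a point): Centre of the probe's red band, on the rod's axis, 60 mm above the tip.
- stirrer: Stirring rod, a bystander, loose: the shape and size of the probe, wooden rod and blue head, in the rack's other hole. Origin: lower tip.
- jar: White ceramic glaze jar, a bystander, loose, 66 mm in diameter, 100 mm tall. Origin: centre of its underside.
- tiles: Stack of three test tiles, a bystander, loose, 70 x 70 x 21 mm. Origin: centre of its underside.
- spatula: Spatula with a wooden handle, a bystander, lying on the left of the table, 200 mm long. Origin: below its middle.
- beaker: Terracotta beaker, a bystander, loose, 70 mm in diameter, 80 mm tall. Origin: centre of its underside.
There are look-alikes about, which are no part of the job. What is shaped like the plug but black, green or turquoise is not meant.

How it is judged:
On the way, in this order (a step that is already met when the one before it is completed fails the run):
1. the plug has been set down in the saucer and let go (horizontal distance between plug and saucer below 0.065 m and height (world z) of plug below 0.04 m and contact force between the fingers and plug below 0.05 N and linear speed of plug below 0.03 m/s and contact force between plug and saucer above 0.1 N), for 0.2 s.
2. the probe's tip has been brought over the port (z of probe_tip in the frame of port above 0 m and horizontal distance between probe_tip and port below 0.012 m).
At the end, for the whole second after the job is handed in: The gripper holds the probe still in the port: tip and band both within 4 mm of the port's axis, tilt under 0.08 rad, the middle of the red band within 7 mm of the height of the lid's top, the probe not touching the kiln; the plug at rest in the saucer (standing or lying) (horizontal distance between each of probe_tip, probe_band and port below 0.004 m and z of probe_band in the frame of port between -0.007 and 0.007 m and angle between probe's own z axis and vertical below 0.08 rad and linear speed of probe below 0.01 m/s and contact force between the fingers and probe above 1 N and contact force between probe and kiln below 0.1 N and horizontal distance between plug and saucer below 0.065 m and height (world z) of plug below 0.04 m and linear speed of plug below 0.03 m/s and contact force between plug and saucer above 0.1 N); the arm keeps its last pose, push and grip.
It fails at once if the probe touched the kiln (contact force between probe and kiln above 0.3 N).
It fails at once if the plug was dropped (falling free faster than 0.7 m/s, a fall of about 25 mm) (contact force between the fingers and plug below 0.01 N and linear speed of plug above 0.7 m/s).
It fails at once if a bystander or the saucer was moved by more than 30 mm (distance of any of stirrer, jar, tiles, spatula, beaker, saucer from where it was at the start of the episode above 0.03 m).
It also fails if it takes over 62 s, if anything falls off the work surface, if the arm or the gripper's body presses on something with over 40 N, if the wrist force passes 120 N, or if a joint passes its speed limit or range.

## Robot

A 6-joint arm with a two-finger parallel gripper is mounted at the origin on the work surface. World frame = base frame: x ahead of the robot, y to its left, z up, the work surface at z = 0. Lengths are in m, angles in rad, forces in N, time in s.
With the tool pointing down it reaches from about 0.35 to 0.975 m from the base axis. Payload 4.9 kg.
Tool frame: the origin (TCP) lies on the front face of the gripper's body, between the roots of the fingers; the fingertips stand ctrl.finger_overhang ahead of it and the grasp point (between the pads) lies 54 mm ahead of it (ctrl.finger_overhang is the distance from the TCP to the fingertips, in m); z points along the fingers, y is the line along which they close (so a half turn about z gives the same grasp; the last joint's range is limited). The gripper opens to 85 mm and grips with 20 to 120 N. Pads are 22 mm wide; open, the fingers measure 114 mm over their backs; the gripper's body (76 mm by 85 mm) begins 54 mm behind the grasp point. The pads swing forward as they close: fully open they stand 13 mm farther back than shut.
Start: joints at [1.095, 0.053, 1.613, -0, 1.476, -0.119], TCP at [0.218, 0.586, 0.304] pointing down, gripper open.
Joint ranges: [-3.01, 3.01], [-1.01, 2.22], [0.06, 2.58], [-1.02, 4.17], [0.09, 2.62], [-3.14, 3.14]. Speed limits (rad/s): [2.57, 2.57, 3.14, 3.14, 3.14, 3.14].

## Interface

Orientations are given as a rotation vector (axis times angle).
In Python, from station import ctrl, vision gives the robot as it stands. The module is installed in compiled form; this text tells all that it offers.
- The arm moves only by the tool drive_tool, never from a script. Its argument "rows" is a list of rows, each a list of 2 entries, a list of its own where there are three numbers: the shift along the tool's x, y, z in m, then the turn about the tool's z in rad. A call has 1 to 10 rows; each row shifts and turns the commanded pose from where the row before left it, along the tool's axes as they then stand; what a row does not reach is not made up. A row lasts 1/10 s, in which the tool goes at most 50 mm and 8.59 degrees, less where a joint would pass 70% of its speed; a pose out of reach is approached as far as the arm can. A call with a gripper value outside its range is refused whole. "jaw" is the closure, from 0 (fully open) to 1 (shut), set as the call begins (left out, the last holds). The fingers move at their own pace and stop on an object; "grip_force" is the grip in N (left out, the last holds). Time passes only in rows, so rows that do not move let the fingers close. It gives the time, the measured TCP pose, the force, the opening and the grip force at its end, in the units of the state.
- ctrl.get_obs(): the state, without advancing time (a new reading comes with each control period).
- vision.get_image(name): name is "side" or "top"; returns a dict with "image" (420x560x3 uint8, blue, green, red), "vertical_fov" (degrees; the focal length in pixels is half the picture's height over the tangent of half this angle, whatever the lens; pixels are square), "cx", "cy" (the principal point, pixels), "dist_coeffs" ([k1, k2, p1, p2, k3] as OpenCV has them; the pictures are not rectified), "R" (3x3) and "t" (3): a world point X has camera coordinates R X + t. Camera axes: x right, y down, z forward; pixel columns grow to the right and rows downward; lengths in m; the calibration is good to about 2 mm. A picture is of the moment at which its call begins. There is no depth.
- ctrl.finish_job(): hands the job in; it is judged then, once.
The state is a dict: "t": time; "q": joint angles; "dq": joint speeds; "effort": joint torques, N m; "tool_pos": TCP position; "tool_rot": TCP orientation; "contact_force": force on the tool from outside, world axes, zero at the start; "wrist_torque": the same for the moment, N m; "opening": finger opening in m; "grip_force": force on a finger pad.
Only numpy, scipy, OpenCV 4.12 (cv2) and the standard library are available. Lean on these libraries where they do the work, as an engineer would, in place of code of your own. Each camera call takes 0.05 s, during which the arm holds its last target. There are 200 camera calls.

## Working session

There is one attempt and no reset: what is moved stays moved. The work goes in short steps, Python scripts to look and compute and a tool call to move; the robot and the scene stay as the last step left them, time stands still between calls to the robot, and variables do not carry over. Pictures are saved under pics/ and viewed, at most 10 in all, crops included, and the job is handed in when it is done.

Besides the shell and the picture viewer there is one more tool, called after ">>>" by a JSON object that holds its "op" and its "data". drive_tool: Moves the arm, as the interface text tells. Its arguments: {"type":"object","properties":{"rows":{"type":"array","items":{"type":"array"}},"jaw":{"type":"number"},"grip_force":{"type":"number"}},"required":["rows"]}

```bash
mkdir -p pics; cat > h.py <<'E'
import numpy as np, cv2
from station import ctrl, vision
def cam(name):
    d=vision.get_image(name); im=d["image"]; f=im.shape[0]/2/np.tan(np.radians(d["vertical_fov"])/2)
    d["K"]=np.array([[f,0,d["cx"]],[0,f,d["cy"]],[0,0,1.]]); d["D"]=np.array(d["dist_coeffs"],float)
    d["R"]=np.array(d["R"]);d["t"]=np.array(d["t"]); return d
def ray(d,uv):
    p=cv2.undistortPoints(np.array([[uv]],float),d["K"],d["D"])[0,0]
    return -d["R"].T@d["t"], d["R"].T@np.array([p[0],p[1],1])
def atz(d,uv,z):
    c,r=ray(d,uv); return c+r*(z-c[2])/r[2]
def proj(d,X):
    return cv2.projectPoints(np.array(X,float).reshape(-1,1,3),cv2.Rodrigues(d["R"])[0],d["t"],d["K"],d["D"])[0][:,0]
E
python3 - <<'E'
from h import *
for n in ("top","side"):
    d=cam(n); cv2.imwrite(f"pics/{n}0.png",d["image"]); print(n,-d["R"].T@d["t"],d["vertical_fov"],d["D"], d["R"][2])
o=ctrl.get_obs(); print(o, ctrl.finger_overhang)
E
```

```text
top [ 0.47244219 -0.0160009   1.57296284] 44.21503494430074 [-0.19232871  0.          0.          0.          0.        ] [ 0.04753232  0.01220371 -0.99879515]
side [0.15050152 0.93202153 0.86914418] 46.188376994150836 [-0.14039413  0.          0.          0.          0.        ] [ 0.32085352 -0.73802695 -0.59360697]
{'t': 0.1, 'q': array([ 1.09502082e+00,  5.32840730e-02,  1.61415179e+00,  3.00689658e-06,
        1.47600347e+00, -1.19018335e-01]), 'dq': array([-0.00070711, -0.00167424, -0.00248188,  0.001203  ,  0.00075515,
        0.00084   ]), 'effort': array([ 4.98746540e-04, -3.94898951e+01, -3.71365285e+01, -1.28143993e-04,
        3.86243555e-03,  7.04469443e-06]), 'tool_pos': array([0.21808526, 0.58525869, 0.30279296]), 'tool_rot': array([-5.57329434e-01, -3.09120735e+00,  2.77156969e-03]), 'contact_force': array([-0.17125861,  0.37255762,  0.60107252]), 'wrist_torque': array([-0.02862151,  0.0086698 ,  0.00927081]), 'grip_force': 0.0, 'opening': 0.08535687053800196} 0.0726
```

View pics/top0.png

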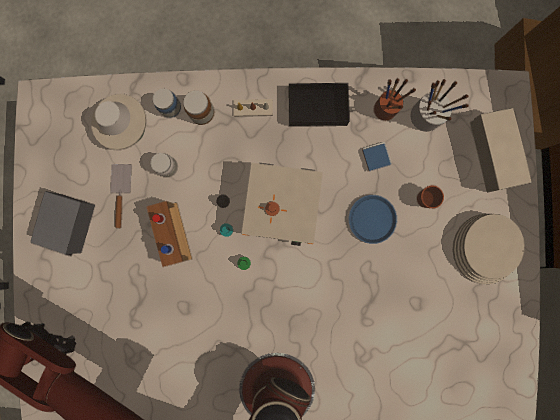

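View pics/side0.png

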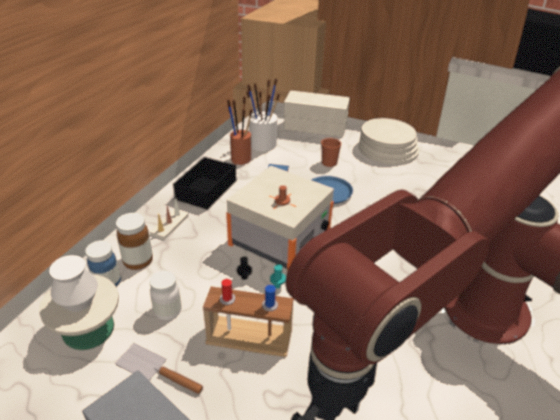

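The top picture shows four plug-shaped things: terracotta at (271,208) on the kiln lid among orange marks, black at (222,201), turquoise at (226,230) and green at (243,263). The terracotta one in the port is the one meant. The red head is at (157,218), the blue stirrer at (166,249) and the saucer at (372,219). The side picture agrees: plug at (283,193), red head at (227,290), blue head at (270,295). I'll confirm with an enlarged crop and then measure.

```bash
python3 - <<'E'
from h import *
d=cam("top"); im=d["image"]
a=cv2.resize(im[150:270,130:330],None,fx=4,fy=4,interpolation=cv2.INTER_CUBIC); 
s=cam("side"); b=s["image"]
cv2.imwrite("pics/crop1.png",a)
c=cv2.resize(b[170:350,190:350],None,fx=3.3,fy=3.3,interpolation=cv2.INTER_CUBIC); cv2.imwrite("pics/crop2.png",c)
hsv=cv2.cvtColor(im,cv2.COLOR_BGR2HSV); hs=cv2.cvtColor(b,cv2.COLOR_BGR2HSV)
def blob(h,lo,hi,box):
    m=cv2.inRange(h,lo,hi); k=np.zeros_like(m); x0,y0,x1,y1=box; k[y0:y1,x0:x1]=m[y0:y1,x0:x1]
    n,l,st,ce=cv2.connectedComponentsWithStats(k); i=1+np.argmax(st[1:,4]); return ce[i],st[i]
sa=blob(hsv,(95,90,40),(120,255,255),(340,185,405,250)); print("saucer",sa,atz(d,sa[0],.012))
L=atz(d,(sa[1][0],sa[0][1]),.016);Rr=atz(d,(sa[1][0]+sa[1][2],sa[0][1]),.016);print(np.linalg.norm(L-Rr))
for nm,lo,hi,bx in (("red",(0,170,90),(6,255,255),(145,208,172,232)),("blue",(105,120,60),(125,255,255),(155,238,180,260))):
    p=blob(hsv,lo,hi,bx); print(nm,p,atz(d,p[0],.135))
p=blob(hsv,(3,110,80),(15,255,255),(262,199,281,217)); print("plug",p,atz(d,p[0],.185))
E
```

```text
saucer (array([372.77777778, 204.44444444]), array([371, 202,   5,   5,   9], dtype=int32)) [ 0.56039477 -0.29943091  0.012     ]
0.015348089290428074
red (array([155.67346939, 217.7755102 ]), array([152, 214,   8,   8,  49], dtype=int32)) [0.52647767 0.33372522 0.135     ]
blue (array([164.36363636, 249.11363636]), array([161, 246,   9,   7,  44], dtype=int32)) [0.43795401 0.30959906 0.135     ]
plug (array([272.05844156, 208.38311688]), array([265, 202,  15,  14, 154], dtype=int32)) [0.54465328 0.00430601 0.185     ]
```

View pics/crop1.png

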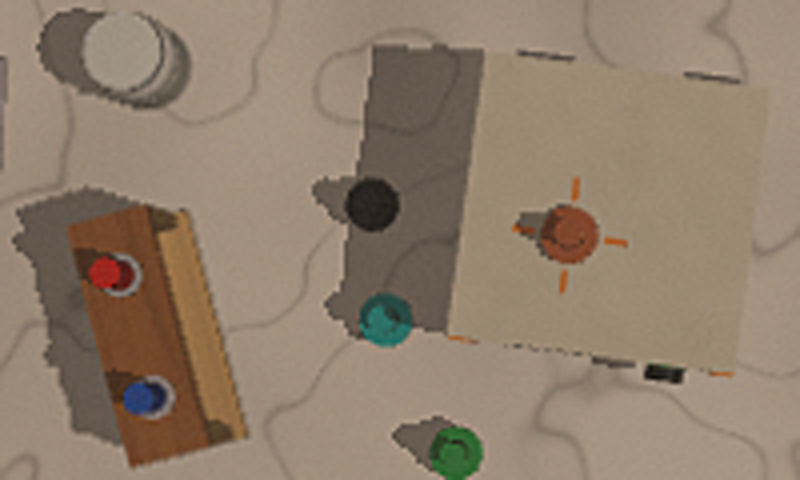

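View pics/crop2.png

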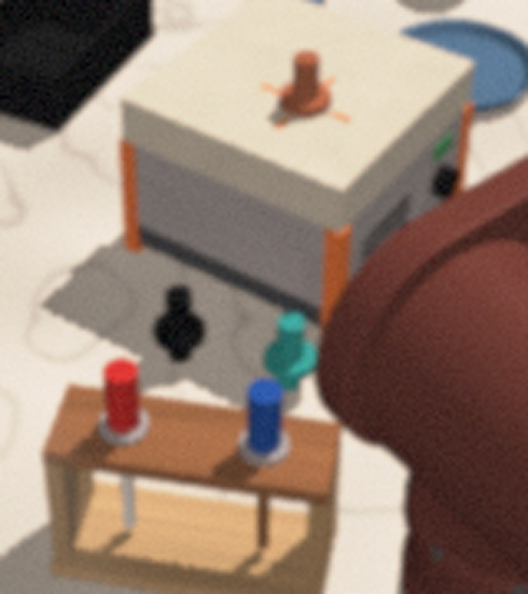

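The crops confirm it: the terracotta plug sits at crop (569,234) among four orange marks on the lid. The red head's top is at (105,272) and its collar at (120,275); the blue stirrer is in the rack's other hole.

```bash
cat > m.py <<'E'
from h import *
from scipy.optimize import least_squares
E
python3 - <<'E'
from m import *
d=cam("top"); s=cam("side")
T=lambda x,y:(130+(x+.5)/4-.5,150+(y+.5)/4-.5)
S=lambda x,y:(190+(x+.5)/3.3-.5,170+(y+.5)/3.3-.5)
def tri(a,b):
    f=lambda X:np.r_[proj(d,X)[0]-a,proj(s,X)[0]-b]
    r=least_squares(f,[.5,.1,.15]); return r.x.round(4),r.fun.round(2)
c=np.array([atz(d,T(*p),.15)[:2] for p in ((484,49),(769,90),(735,375),(449,338))]); print("lid",c,np.linalg.norm(c-np.roll(c,1,0),axis=1))
ce=c.mean(0); ex=(c[0]+c[1]-c[2]-c[3]); a=np.arctan2(ex[1],ex[0]); print("yaw mod90",np.degrees(a))
for k in range(4):
    b=a+k*np.pi/2; print(np.degrees(b),ce+np.array([[np.cos(b),-np.sin(b)],[np.sin(b),np.cos(b)]])@[-.02,.025])
print("marks",atz(d,T(568.7,235),.15))
m=[atz(s,S(*p),.15)[:2] for p in ((266,88),(349,119),(281,124),(331,79))]; 
A=np.array([m[1]-m[0],-(m[3]-m[2])]).T; k=np.linalg.solve(A,m[2]-m[0]);print("marks side",m[0]+k[0]*(m[1]-m[0]))
print("tri lid corner L, near",tri(T(484,49),S(122,100)),tri(T(449,338),S(343,192)))
print("plug top tri",atz(d,T(572,227),.192),atz(s,S(306,58),.192))
print("red head top",tri(T(105,272),S(122,367)),atz(d,T(105,272),.162),"collar",atz(d,T(121,275),.116), atz(s,S(122,367),.162),atz(s,S(124,426),.116))
print("blue head top",tri(T(141,398),S(264,388)),atz(d,T(141,398),.162),atz(d,T(155,398),.116), atz(s,S(264,388),.162))
hsv=cv2.cvtColor(d["image"],cv2.COLOR_BGR2HSV); m=cv2.inRange(hsv,(95,60,30),(125,255,255)); m[:185]=0;m[250:]=0;m[:,:340]=0;m[:,405:]=0
cn=max(cv2.findContours(m,0,1)[0],key=cv2.contourArea); e=cv2.fitEllipse(cn); print("saucer",e,atz(d,e[0],.016))
b=np.array([atz(d,T(*p),.112)[:2] for p in ((67,226),(148,206),(212,448),(131,467))]);print("board",b,np.linalg.norm(b-np.roll(b,1,0),axis=1))
E
```

```text
lid [[ 0.67675889  0.06218111]
 [ 0.6446564  -0.13481429]
 [ 0.44817511 -0.10720613]
 [ 0.47691265  0.08915044]] [0.2016578  0.19959399 0.19841146 0.19844835]
yaw mod90 -7.840774825547855
-7.840774825547855 [0.54522326 0.00482247]
82.15922517445215 [ 0.53413108 -0.03907472]
172.15922517445213 [ 0.57802827 -0.05016691]
262.15922517445216 [ 0.58912045 -0.00626971]
marks [0.54650894 0.00553009 0.15      ]
marks side [0.54897149 0.00469574]
tri lid corner L, near (array([0.6766, 0.0621, 0.1484]), array([ 0.06,  0.13, -0.13, -0.02])) (array([0.4789, 0.09  , 0.1485]), array([-0.27, -0.71,  0.65,  0.06]))
plug top tri [0.54964226 0.002599   0.192     ] [0.54855573 0.00632763 0.192     ]
red head top (array([0.5261, 0.3261, 0.1646]), array([-0.05, -0.11,  0.09,  0.01])) [0.52587075 0.32658463 0.162     ] collar [0.52528473 0.32608046 0.116     ] [0.52760768 0.32394954 0.162     ] [0.52535645 0.32947894 0.116     ]
blue head top (array([0.4404, 0.3025, 0.1632]), array([-0.27, -0.67,  0.52,  0.05])) [0.43855575 0.30204667 0.162     ] [0.43734736 0.30225545 0.116     ] [0.44191659 0.3017847  0.162     ]
saucer ((372.2746887207031, 218.87034606933594), (46.24726867675781, 47.13418960571289), 167.37814331054688) [ 0.5164628  -0.29604257  0.016     ]
board [[0.56127441 0.3665091 ]
 [0.57453786 0.30697618]
 [0.40124236 0.26234758]
 [0.38816496 0.32131036]] [0.17891285 0.06099253 0.17894983 0.06039559]
```

Both cameras agree: lid sides measure 0.198–0.202 m, the board 60x179 mm, and the heights match. Port ≈ (0.547, 0.005), probe ≈ (0.526, 0.326), saucer ≈ (0.516, −0.296). Moving above the plug.

>>> {"op": "drive_tool", "data": {"rows": [[[-0.0255, -0.0215, 0], 0], [[-0.0255, -0.0215, 0], 0], [[-0.0255, -0.0215, 0], 0], [[-0.0255, -0.0215, 0], 0], [[-0.0255, -0.0215, 0], 0], [[-0.0255, -0.0215, 0], 0], [[-0.0255, -0.0215, 0], 0], [[-0.0255, -0.0215, 0], 0], [[-0.0255, -0.0215, 0], 0], [[-0.0255, -0.0215, 0], 0]], "jaw": 0}}

```text
t: 1.3
tool_pos: [0.3825, 0.2939, 0.304]
tool_rot: [0.557, 3.091, 0.0]
contact_force: [0.7, 0.7, 0.4]
opening: 0.0858
grip_force: 0.0
```

>>> {"op": "drive_tool", "data": {"rows": [[[-0.0255, -0.0215, 0], 0], [[-0.0255, -0.0215, 0], 0], [[-0.0255, -0.0215, 0], 0], [[-0.0255, -0.0215, 0], 0], [[-0.0255, -0.0215, 0], 0], [[-0.0255, -0.0215, 0], 0], [[-0.0255, -0.0215, 0], 0], [[-0.0255, -0.0215, 0], 0], [[-0.0255, -0.0215, 0], 0], [[-0.0255, -0.0215, 0], 0]]}}

```text
t: 2.3
tool_pos: [0.5465, 0.0033, 0.3039]
tool_rot: [0.558, 3.092, 0.0]
contact_force: [0.9, -0.3, -0.5]
opening: 0.0854
grip_force: 0.0
```

>>> {"op": "drive_tool", "data": {"rows": [[[0, 0, 0], 0], [[0, 0, 0], 0], [[0, 0, 0], 0]]}}

```text
t: 2.6
tool_pos: [0.5456, 0.0053, 0.3038]
tool_rot: [-0.556, -3.091, -0.0]
contact_force: [0.3, 0.4, -0.3]
opening: 0.0858
grip_force: 0.0
```

```bash
cat >> m.py <<'E'
from scipy.spatial.transform import Rotation as Ro
def delta(target):
    o=ctrl.get_obs(); R=Ro.from_rotvec(o["tool_rot"]).as_matrix()
    print("t",o["t"],"pos",o["tool_pos"].round(4),"z",R[:,2].round(4),"yaw_y",np.arctan2(R[1,1],R[0,1]).round(4),"d_tool",(R.T@(np.array(target)-o["tool_pos"])).round(4),"F",o["contact_force"].round(2),o["opening"],o["grip_force"],"q",o["q"].round(3))
E
python3 - <<'E'
from m import *
delta([.547,.005,.235])
E
```

```text
t 2.6 pos [0.5456 0.0053 0.3038] z [-4.e-04  4.e-04 -1.e+00] yaw_y 1.2147 d_tool [-0.0014  0.0002  0.0688] F [ 0.3   0.42 -0.3 ] 0.08576355918816644 0.0 q [-0.127 -0.137  1.797  0.     1.482 -1.342]
```

>>> {"op": "drive_tool", "data": {"rows": [[[-0.001, 0, 0.012], 0], [[0, 0, 0.012], 0], [[0, 0, 0.012], 0], [[0, 0, 0.012], 0], [[0, 0, 0.011], 0], [[0, 0, 0.01], 0], [[0, 0, 0], 0], [[0, 0, 0], 0]]}}

```text
t: 3.4
tool_pos: [0.5469, 0.0042, 0.2347]
tool_rot: [-0.558, -3.091, 0.0]
contact_force: [-0.5, 0.2, -0.4]
opening: 0.0855
grip_force: 0.0
```

>>> {"op": "drive_tool", "data": {"rows": [[[0, 0, 0], 0], [[0, 0, 0], 0], [[0, 0, 0], 0], [[0, 0, 0], 0], [[0, 0, 0], 0], [[0, 0, 0], 0], [[0, 0, 0], 0], [[0, 0, 0], 0], [[0, 0, 0], 0], [[0, 0, 0], 0]], "jaw": 1, "grip_force": 25}}

```text
t: 4.4
tool_pos: [0.5471, 0.0042, 0.2353]
tool_rot: [0.557, 3.091, -0.0]
contact_force: [0.5, 0.3, 2.9]
opening: 0.0193
grip_force: 24.8
```

```bash
python3 - <<'E'
from m import *
delta([.547,.005,.235])
E
```

```text
t 4.4 pos [0.5471 0.0042 0.2353] z [ 5.e-04 -1.e-04 -1.e+00] yaw_y 1.214 d_tool [0.0004 0.0008 0.0003] F [0.52 0.34 2.9 ] 0.019281908814605255 24.77248102426529 q [-0.128 -0.081  1.862 -0.     1.36  -1.342]
```

>>> {"op": "drive_tool", "data": {"rows": [[[0, 0, -0.003], 0], [[0, 0, -0.006], 0], [[0, 0, -0.008], 0], [[0, 0, -0.01], 0], [[0, 0, -0.01], 0], [[0, 0, -0.01], 0], [[0, 0, -0.01], 0], [[0, 0, -0.008], 0], [[0, 0, 0], 0], [[0, 0, 0], 0]]}}

```text
t: 5.4
tool_pos: [0.5469, 0.0042, 0.3]
tool_rot: [0.557, 3.092, 0.0]
contact_force: [-0.8, -0.2, -0.4]
opening: 0.019
grip_force: 24.6
```

```bash
python3 - <<'E'
from m import *
delta([.5165,-.296,.113])
d=cam("side"); cv2.imwrite("pics/s2.png",cv2.resize(d["image"][60:300,180:420],None,fx=2.5,fy=2.5))
E
```

```text
t 5.4 pos [0.5469 0.0042 0.3   ] z [ 1.e-04 -0.e+00 -1.e+00] yaw_y 1.214 d_tool [-0.0764 -0.292   0.187 ] F [-0.8  -0.24 -0.41] 0.01901176249907759 24.646037220954895 q [-0.128 -0.132  1.799  0.     1.474 -1.342]
```

View pics/s2.png

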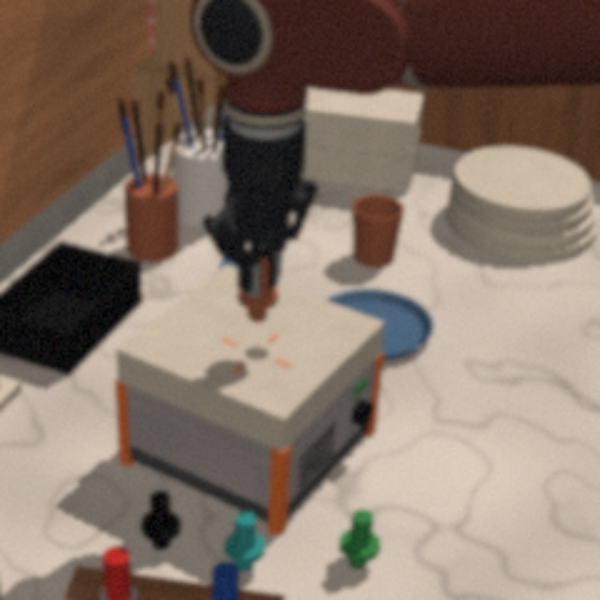

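The side picture shows the plug held upright below the fingers at (258,300), clear of the port, and the open port at (257,353). Carrying it to the saucer.

>>> {"op": "drive_tool", "data": {"rows": [[[-0.0025, -0.0095, 0], 0], [[-0.005, -0.019, 0], 0], [[-0.006, -0.023, 0], 0], [[-0.006, -0.023, 0], 0], [[-0.006, -0.023, 0], 0], [[-0.006, -0.023, 0], 0], [[-0.006, -0.023, 0], 0], [[-0.006, -0.023, 0], 0], [[-0.006, -0.023, 0], 0], [[-0.006, -0.023, 0], 0]]}}

```text
t: 6.45
tool_pos: [0.524, -0.2157, 0.2992]
tool_rot: [-0.558, -3.09, -0.0]
contact_force: [-0.0, 0.2, -0.6]
opening: 0.0192
grip_force: 24.7
```

>>> {"op": "drive_tool", "data": {"rows": [[[-0.006, -0.023, 0], 0], [[-0.006, -0.023, 0], 0], [[-0.0055, -0.021, 0.005], 0], [[-0.0035, -0.0125, 0.01], 0], [[0, 0, 0.02], 0], [[0, 0, 0.025], 0], [[0, 0, 0.025], 0], [[0, 0, 0.025], 0], [[0, 0, 0.02], 0], [[0, 0, 0.015], 0]]}}

```text
t: 7.45
tool_pos: [0.5155, -0.2954, 0.152]
tool_rot: [-0.557, -3.089, -0.003]
contact_force: [0.4, -0.4, -0.7]
opening: 0.0192
grip_force: 24.6
```

>>> {"op": "drive_tool", "data": {"rows": [[[0, 0, 0.012], 0], [[0, 0, 0.01], 0], [[0, 0, 0.008], 0], [[0, 0, 0.004], 0], [[0, 0, 0.003], 0], [[0, 0, 0], 0], [[0, 0, 0], 0]]}}

```text
t: 8.15
tool_pos: [0.5169, -0.2963, 0.1185]
tool_rot: [0.557, 3.091, -0.001]
contact_force: [0.8, -0.5, -0.5]
opening: 0.0189
grip_force: 24.6
```

```bash
python3 - <<'E'
from m import *
delta([.5165,-.296,.113])
E
```

```text
t 8.15 pos [ 0.5169 -0.2963  0.1185] z [ 8.e-04 -6.e-04 -1.e+00] yaw_y 1.214 d_tool [0.0005 0.0002 0.0055] F [ 0.79 -0.47 -0.46] 0.018859952111509957 24.638108611106873 q [-0.645  0.168  1.817  0.     1.156 -1.859]
```

Lowering gently until the force shows contact.

>>> {"op": "drive_tool", "data": {"rows": [[[0, 0, 0.002], 0], [[0, 0, 0.001], 0], [[0, 0, 0.001], 0], [[0, 0, 0], 0], [[0, 0, 0], 0]]}}

```text
t: 8.65
tool_pos: [0.5166, -0.2961, 0.1139]
tool_rot: [-0.557, -3.092, -0.0]
contact_force: [1.2, -0.2, -0.0]
opening: 0.0193
grip_force: 24.6
```

>>> {"op": "drive_tool", "data": {"rows": [[[0, 0, 0.001], 0], [[0, 0, 0], 0], [[0, 0, 0], 0]]}}

```text
t: 8.95
tool_pos: [0.5169, -0.2962, 0.1133]
tool_rot: [0.557, 3.091, -0.0]
contact_force: [-0.3, -0.1, 1.6]
opening: 0.0191
grip_force: 24.7
```

>>> {"op": "drive_tool", "data": {"rows": [[[0, 0, 0.001], 0], [[0, 0, 0], 0], [[0, 0, 0], 0]]}}

```text
t: 9.25
tool_pos: [0.5171, -0.2963, 0.1132]
tool_rot: [0.557, 3.091, -0.0]
contact_force: [-2.5, 2.0, 5.8]
opening: 0.0187
grip_force: 25.3
```

>>> {"op": "drive_tool", "data": {"rows": [[[0, 0, 0], 0], [[0, 0, 0], 0], [[0, 0, 0], 0], [[0, 0, 0], 0], [[0, 0, 0], 0], [[0, 0, 0], 0], [[0, 0, 0], 0], [[0, 0, 0], 0]], "jaw": 0}}

```text
t: 10.05
tool_pos: [0.5166, -0.2961, 0.1119]
tool_rot: [0.557, 3.092, 0.0]
contact_force: [-0.4, -0.7, 0.3]
opening: 0.0854
grip_force: 0.0
```

>>> {"op": "drive_tool", "data": {"rows": [[[0, 0, -0.01], 0], [[0, 0, -0.02], 0], [[0, 0, -0.03], 0], [[0, 0, -0.03], 0], [[0, 0, -0.03], 0], [[0, 0, -0.03], 0], [[0, 0, -0.03], 0], [[0, 0, -0.01], 0], [[0, 0, 0], 0]]}}

```text
t: 10.95
tool_pos: [0.5172, -0.2965, 0.3045]
tool_rot: [0.557, 3.088, -0.003]
contact_force: [0.6, -0.3, -0.6]
opening: 0.0851
grip_force: 0.0
```

```bash
python3 - <<'E'
from m import *
delta([.526,.326,.26])
a=cam("side")["image"][110:230,230:390]; b=cam("top")["image"][150:270,300:460]
cv2.imwrite("pics/c3.png",cv2.resize(np.hstack([a,b]),None,fx=2.4,fy=2.4))
E
```

```text
t 10.95 pos [ 0.5172 -0.2965  0.3045] z [ 0.0036 -0.0027 -1.    ] yaw_y 1.214 d_tool [0.2094 0.5865 0.0428] F [ 0.59 -0.31 -0.6 ] 0.08505505951772188 0.0 q [-0.645 -0.018  1.683 -0.     1.472 -1.859]
```

View pics/c3.png

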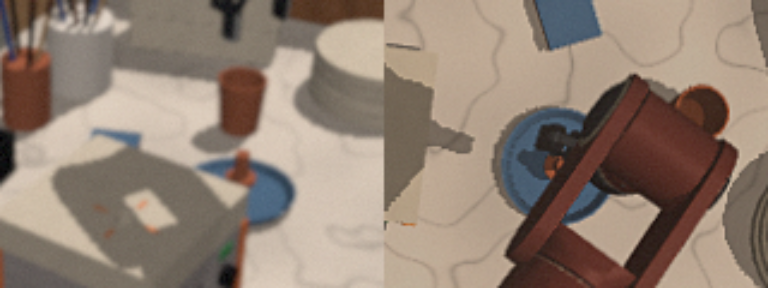

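The plug stands upright in the saucer at (242,165) in the left half, and the fingers are clear. Moving over the probe.

>>> {"op": "drive_tool", "data": {"rows": [[[0.005, 0.014, 0], 0], [[0.0105, 0.0293, 0], 0], [[0.0105, 0.0293, 0], 0], [[0.0105, 0.0293, 0], 0], [[0.0105, 0.0293, 0], 0], [[0.0105, 0.0293, 0], 0], [[0.0105, 0.0293, 0], 0], [[0.0105, 0.0293, 0], 0], [[0.0105, 0.0293, 0], 0], [[0.0105, 0.0293, 0], 0]]}}

```text
t: 12.05
tool_pos: [0.5192, 0.001, 0.2998]
tool_rot: [-0.556, -3.089, -0.0]
contact_force: [1.2, -0.4, -0.3]
opening: 0.0851
grip_force: 0.0
```

>>> {"op": "drive_tool", "data": {"rows": [[[0.0105, 0.0293, 0], 0], [[0.0105, 0.0293, 0], 0], [[0.0105, 0.0293, 0], 0], [[0.0105, 0.0293, 0], 0], [[0.0105, 0.0293, 0], 0], [[0.0105, 0.0293, 0], 0], [[0.0105, 0.0293, 0], 0], [[0.0105, 0.0293, 0], 0], [[0.0105, 0.0293, 0], 0], [[0.0105, 0.0293, 0], 0]]}}

```text
t: 13.05
tool_pos: [0.5227, 0.3117, 0.2996]
tool_rot: [-0.556, -3.089, 0.003]
contact_force: [0.4, 0.4, 0.5]
opening: 0.0851
grip_force: 0.0
```

>>> {"op": "drive_tool", "data": {"rows": [[[0.005, 0.015, 0], 0], [[0, 0, 0], -0.122], [[0, 0, 0], -0.122], [[0, 0, 0], -0.122], [[0, 0, 0], -0.122], [[0, 0, 0], -0.12], [[0, 0, 0], 0], [[0, 0, 0], 0]]}}

```text
t: 13.85
tool_pos: [0.5244, 0.3257, 0.301]
tool_rot: [0.389, -3.116, 0.001]
contact_force: [0.7, -0.6, 0.7]
opening: 0.0856
grip_force: 0.0
```

```bash
python3 - <<'E'
from m import *
delta([.526,.326,.195])
E
```

```text
t 13.85 pos [0.5244 0.3257 0.301 ] z [-1.4e-03 -7.0e-04 -1.0e+00] yaw_y 1.8194 d_tool [-0.0018 -0.      0.106 ] F [ 0.75 -0.58  0.74] 0.08560233565083408 0.0 q [ 0.435  0.037  1.634 -0.     1.472 -1.384]
```

>>> {"op": "drive_tool", "data": {"rows": [[[-0.001, 0, 0.008], 0], [[0, 0, 0.014], 0], [[0, 0, 0.016], 0], [[0, 0, 0.016], 0], [[0, 0, 0.014], 0], [[0, 0, 0.012], 0], [[0, 0, 0.012], 0], [[0, 0, 0.008], 0], [[0, 0, 0.006], 0], [[0, 0, 0], 0]]}}

```text
t: 14.85
tool_pos: [0.5256, 0.326, 0.195]
tool_rot: [0.393, -3.116, 0.001]
contact_force: [0.0, 0.4, -0.8]
opening: 0.0853
grip_force: 0.0
```

>>> {"op": "drive_tool", "data": {"rows": [[[0, 0, 0], 0], [[0, 0, 0], 0], [[0, 0, 0], 0], [[0, 0, 0], 0], [[0, 0, 0], 0], [[0, 0, 0], 0], [[0, 0, 0], 0], [[0, 0, 0], 0], [[0, 0, 0], 0], [[0, 0, 0], 0]], "jaw": 1, "grip_force": 35}}

```text
t: 15.85
tool_pos: [0.5261, 0.3262, 0.1964]
tool_rot: [-0.393, 3.116, 0.0]
contact_force: [0.0, 0.3, 3.9]
opening: 0.021
grip_force: 34.4
```

```bash
python3 - <<'E'
from m import *
delta([.547,.005,.36])
E
```

```text
t 15.85 pos [0.5261 0.3262 0.1964] z [ 7.e-04  2.e-04 -1.e+00] yaw_y 1.8219 d_tool [ 0.0594 -0.3163 -0.1637] F [0.04 0.26 3.85] 0.020981486321060804 34.426950216293335 q [ 0.435  0.126  1.72  -0.     1.295 -1.387]
```

Gripped (opening 21 mm on the 22 mm head). Lifting straight up.

>>> {"op": "drive_tool", "data": {"rows": [[[0, 0, -0.004], 0], [[0, 0, -0.008], 0], [[0, 0, -0.014], 0], [[0, 0, -0.018], 0], [[0, 0, -0.018], 0], [[0, 0, -0.018], 0], [[0, 0, -0.018], 0], [[0, 0, -0.018], 0], [[0, 0, -0.018], 0], [[0, 0, -0.018], 0]]}}

```text
t: 16.85
tool_pos: [0.5258, 0.3261, 0.3495]
tool_rot: [-0.394, 3.117, 0.0]
contact_force: [0.3, -0.5, -1.0]
opening: 0.0212
grip_force: 34.3
```

>>> {"op": "drive_tool", "data": {"rows": [[[0, 0, -0.015], 0], [[0, 0, -0.01], 0], [[0, 0, -0.005], 0], [[0, 0, 0], 0], [[0, 0, 0], 0]]}}

```text
t: 17.35
tool_pos: [0.5256, 0.326, 0.3769]
tool_rot: [0.393, -3.115, 0.001]
contact_force: [0.1, 0.2, -0.8]
opening: 0.021
grip_force: 34.3
```

```bash
python3 - <<'E'
from m import *
delta([.547,.005,.375])
d=cam("side"); a=d["image"]; cv2.imwrite("pics/s4.png",cv2.resize(a[120:360,130:370],None,fx=2.5,fy=2.5))
E
```

```text
t 17.35 pos [0.5256 0.326  0.3769] z [-1.4e-03 -7.0e-04 -1.0e+00] yaw_y 1.822 d_tool [ 0.0591 -0.3163  0.0021] F [ 0.09  0.19 -0.84] 0.020987958794578057 34.295201897621155 q [ 0.435  0.005  1.541  0.     1.597 -1.387]
```

View pics/s4.png

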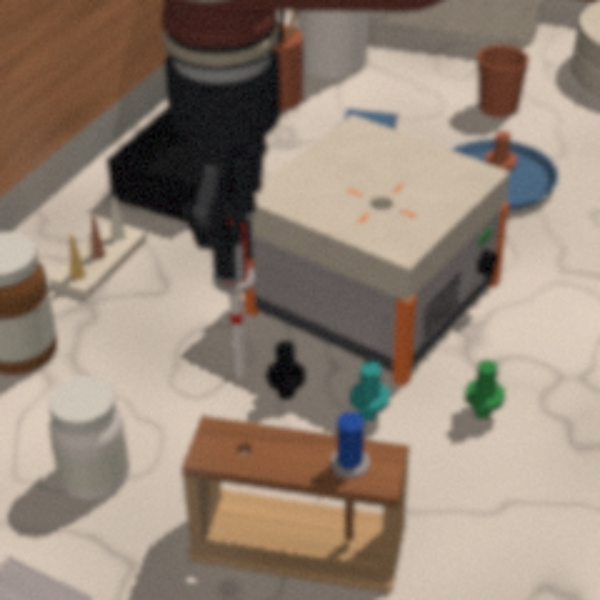

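The side picture shows the probe held upright: band at (236,320), tip at (239,375). The port is open at (381,203), the stirrer is still in its hole and the plug stands in the saucer. Measuring the rod's offset in the grip and the port centre in both cameras.

```bash
python3 - <<'E'
from m import *
s=cam("side"); d=cam("top"); o=ctrl.get_obs(); p=o["tool_pos"]; zt=Ro.from_rotvec(o["tool_rot"]).as_matrix()[:,2]
def dark(c,uv,w=6):
    g=cv2.cvtColor(c["image"],cv2.COLOR_BGR2GRAY).astype(float); u,v=map(round,uv); q=g[v-w:v+w+1,u-w:u+w+1]; wt=np.clip(np.median(q)-15-q,0,None)
    y,x=np.mgrid[v-w:v+w+1,u-w:u+w+1]; return (x*wt).sum()/wt.sum(),(y*wt).sum()/wt.sum(),wt.sum()
for n,c,uv in (("side",s,(282.1,200.9)),("top",d,(271.9,208.4))):
    r=dark(c,uv); print(n,r,atz(c,r[:2],.15),"expected px of (.547,.0047)",proj(c,[.547,.0047,.15]))
hsv=cv2.cvtColor(s["image"],cv2.COLOR_BGR2HSV)
lat=s["R"][0]; print("lat",lat)
m=(cv2.inRange(hsv,(0,120,60),(8,255,255))|cv2.inRange(hsv,(172,120,60),(180,255,255))); m[:,:210]=0;m[:,240:]=0;m[:240]=0;m[256:]=0
ys,xs=np.nonzero(m); b=np.array([xs.mean(),ys.mean()]); print("band",b,len(xs))
pb=proj(s,p+zt*.119)[0]; print("pred band",pb, "pred tip",proj(s,p+zt*.179)[0],"px/m",s["K"][0,0]/(s["R"][2]@(p+zt*.119)+s["t"][2]))
g=s["image"].astype(int)
for v in range(238,272,3): print(v,g[v,217:236].sum(1)//3)
E
```

```text
side (np.float64(282.11742983751844), np.float64(200.9615952732644), np.float64(1354.0)) [0.54835192 0.0055713  0.15      ] expected px of (.547,.0047) [[282.74978301 200.92098643]]
top (np.float64(272.0042765502495), np.float64(208.624138750297), np.float64(4209.0)) [0.54581164 0.00497836 0.15      ] expected px of (.547,.0047) [[272.09812287 208.1919173 ]]
lat [-0.90937128 -0.41524869  0.02474658]
band [225.75 246.5 ] 12
pred band [224.99710465 245.84124976] pred tip [226.39929052 268.93746835] px/m 529.2181451240959
238 [194 192 188 175 155 133 122 119 125 134 127 100  83  73  78  72  74  80
  84]
241 [193 196 197 197 174 148 132 128 120 117 100  88  78  80  71  56  43  42
  47]
244 [196 192 175 158 137 124 122 126 121 111  99  92  82  83  77  65  72  69
  58]
247 [144 122 117 109  99  82  67  61  63  80  94 111 110 111 107 110 110 115
 107]
250 [ 99 104 103 103 106 107 114 114 112 112 113 113 112 113 112 114 112 111
 113]
253 [111 111 109 111 111 110 120 131 124 121 117 111 113 112 114 114 112 112
 112]
256 [110 110 111 111 111 118 126 132 124 123 114 109 107 111 115 114 111 110
 113]
259 [110 110 106 108 110 116 120 126 127 125 119 108 105 102 106 110 109 111
 111]
262 [111 111 109 110 106 113 115 127 132 125 117 111 110 106 106 107 111 110
 110]
265 [109 107 109 110 109 113 113 122 129 126 119 108 105 104 106 112 105 109
 110]
268 [109 106 106 107 104 105 109 121 129 125 119 114 107 110 107 114 110 112
 101]
271 [174 162 134 110 103 107 106 112 113 117 113 109 110 112 111 108 113 108
 100]
```

>>> {"op": "drive_tool", "data": {"rows": [[[0.002, -0.0105, 0], 0], [[0.004, -0.0211, 0], 0], [[0.004, -0.0211, 0], 0], [[0.004, -0.0211, 0], 0], [[0.004, -0.0211, 0], 0], [[0.004, -0.0211, 0], 0], [[0.004, -0.0211, 0], 0], [[0.004, -0.0211, 0], 0], [[0.004, -0.0211, 0], 0], [[0.004, -0.0211, 0], 0]]}}

```text
t: 18.5
tool_pos: [0.5386, 0.121, 0.3777]
tool_rot: [0.393, -3.117, 0.001]
contact_force: [0.3, 0.4, -0.4]
opening: 0.021
grip_force: 34.4
```

>>> {"op": "drive_tool", "data": {"rows": [[[0.004, -0.0211, 0], 0], [[0.004, -0.0211, 0], 0], [[0.004, -0.0211, 0], 0], [[0.004, -0.0211, 0], 0], [[0.004, -0.0211, 0], 0], [[0.002, -0.0105, 0], 0], [[0, 0, 0.006], 0], [[0, 0, 0.006], 0], [[0, 0, 0.006], 0], [[0, 0, 0], 0]]}}

```text
t: 19.5
tool_pos: [0.5458, 0.0056, 0.3581]
tool_rot: [0.395, -3.114, -0.001]
contact_force: [0.7, 0.3, -1.4]
opening: 0.0209
grip_force: 34.4
```

>>> {"op": "drive_tool", "data": {"rows": [[[0, 0, 0], 0], [[0, 0, 0], 0], [[0, 0, 0], 0], [[0, 0, 0], 0]]}}

```text
t: 19.9
tool_pos: [0.5465, 0.0048, 0.3603]
tool_rot: [-0.394, 3.116, -0.0]
contact_force: [-0.1, 1.1, -1.4]
opening: 0.0213
grip_force: 34.4
```

```bash
python3 - <<'E'
from m import *
delta([.5463,.0045,.268])
s=cam("side"); p=ctrl.get_obs()["tool_pos"]
print("pred tip/band/port px",proj(s,[p-[0,0,.179],p-[0,0,.119],[.547,.0047,.15]]))
cv2.imwrite("pics/s5.png",cv2.resize(s["image"][150:220,240:330],None,fx=8,fy=8,interpolation=cv2.INTER_CUBIC))
E
```

```text
t 19.9 pos [0.5465 0.0048 0.3603] z [ 6.e-04 -1.e-04 -1.e+00] yaw_y 1.8222 d_tool [ 0.0003 -0.0003  0.0923] F [-0.14  1.05 -1.43] 0.02134748677492752 34.410234689712524 q [-0.127 -0.163  1.727  0.     1.577 -1.95 ]
pred tip/band/port px [[283.28495588 190.75392165]
 [283.9960319  170.1699063 ]
 [282.74978301 200.92098643]]
```

View pics/s5.png

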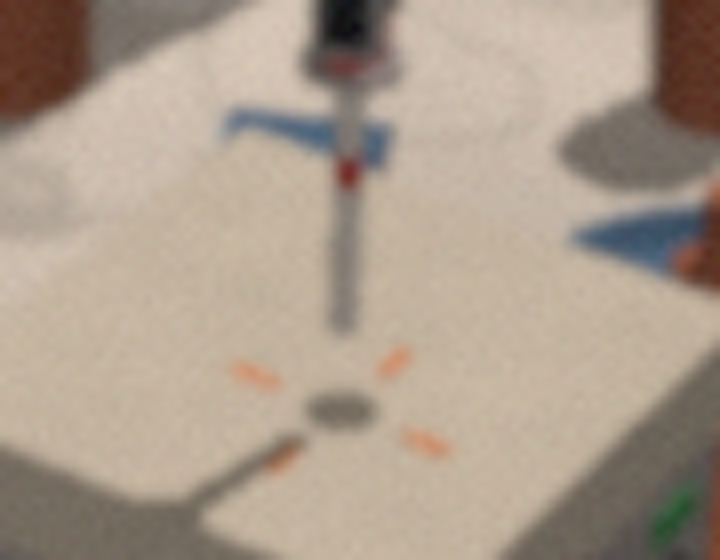

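Rod and hole line up: the band is at (347,172), the tip at (342,332) and the port at (341,410), and the line extrapolates to within about 0.3 mm. Lowering.

>>> {"op": "drive_tool", "data": {"rows": [[[0, 0, 0.004], 0], [[0, 0, 0.006], 0], [[0, 0, 0.006], 0], [[0, 0, 0.006], 0], [[0, 0, 0.006], 0], [[0, 0, 0.006], 0], [[0, 0, 0.006], 0], [[0, 0, 0.006], 0], [[0, 0, 0.004], 0], [[0, 0, 0], 0]]}}

```text
t: 20.95
tool_pos: [0.5461, 0.0048, 0.309]
tool_rot: [0.393, -3.115, -0.001]
contact_force: [-0.3, 0.5, -0.5]
opening: 0.0214
grip_force: 34.4
```

>>> {"op": "drive_tool", "data": {"rows": [[[0, 0, 0.004], 0], [[0, 0, 0.006], 0], [[0, 0, 0.006], 0], [[0, 0, 0.006], 0], [[0, 0, 0.006], 0], [[0, 0, 0.006], 0], [[0, 0, 0.004], 0], [[0, 0, 0.002], 0], [[0, 0, 0], 0], [[0, 0, 0], 0]]}}

```text
t: 21.95
tool_pos: [0.5465, 0.0047, 0.2702]
tool_rot: [-0.393, 3.116, -0.0]
contact_force: [-0.1, -0.0, -0.8]
opening: 0.0216
grip_force: 34.4
```

```bash
python3 - <<'E'
from m import *
delta([.5463,.0045,.268])
s=cam("side"); p=ctrl.get_obs()["tool_pos"]
print("pred band/port px",proj(s,[p-[0,0,.119],[.547,.0047,.15]]))
cv2.imwrite("pics/s6.png",cv2.resize(s["image"][150:220,240:330],None,fx=8,fy=8,interpolation=cv2.INTER_CUBIC))
E
```

```text
t 21.95 pos [0.5465 0.0047 0.2702] z [ 5.e-04 -1.e-04 -1.e+00] yaw_y 1.822 d_tool [ 0.0003 -0.0002  0.0022] F [-0.14 -0.   -0.8 ] 0.021571281239074088 34.40981090068817 q [-0.128 -0.112  1.831 -0.     1.422 -1.95 ]
pred band/port px [[282.92070456 200.54487884]
 [282.74978301 200.92098643]]
```

View pics/s6.png

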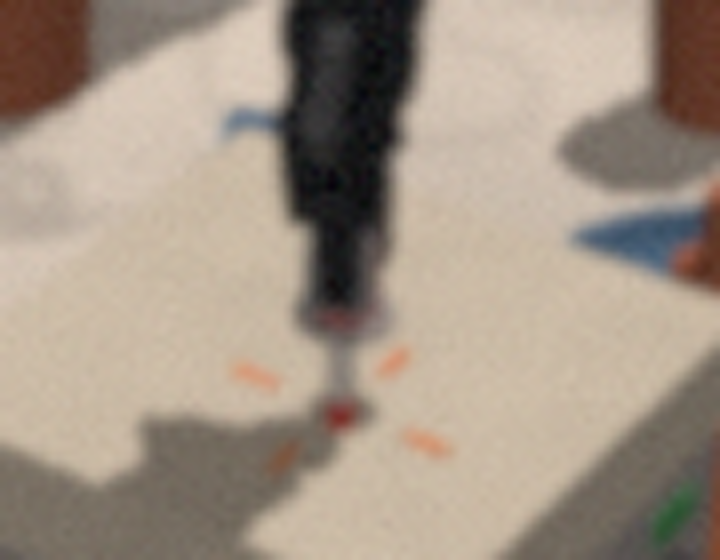

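```bash
python3 - <<'E'
from m import *
s=cam("side"); c=-s["R"].T@s["t"]; f=lambda px:(px-[240,150]+.5)*8-.5
for p in ([.5465,.0048,.3603],[.5465,.0047,.2702]):
    p=np.array(p); w=c-p; w[2]=0; w/=np.linalg.norm(w); tip=p-[0,0,.179]
    P=[tip+w*r+[0,0,h] for r,h in((.016,.095),(.0045,.065),(.0045,.055),(.0045,0))]
    print("collar bottom, band top, band bottom, tip bottom\n",f(proj(s,P)).round(0))
h=np.array([.5468,.005,.15]); print("rim near/far",f(proj(s,[h+w*.011,h-w*.011])).round(0))
im=cv2.imread("pics/s5.png").astype(int); print("s5 redness",[(y,(im[y,340:354,2]-im[y,340:354,1]).mean().round()) for y in range(145,205,4)]); print("s5 tip grey",[(y,im[y,337:348].mean().round()) for y in range(310,350,4)]); print("s5 collar",[(y,im[y,322:332].mean().round()) for y in range(60,108,4)])
im=cv2.imread("pics/s6.png").astype(int); print("s6 redness",[(y,(im[y,335:347,2]-im[y,335:347,1]).mean().round()) for y in range(380,445,4)])
E
```

```text
collar bottom, band top, band bottom, tip bottom
 [[358.  92.]
 [356. 158.]
 [355. 187.]
 [349. 337.]]
collar bottom, band top, band bottom, tip bottom
 [[349. 345.]
 [347. 403.]
 [346. 429.]
 [342. 568.]]
rim near/far [[345. 432.]
 [346. 391.]]
s5 redness [(145, np.float64(8.0)), (149, np.float64(13.0)), (153, np.float64(18.0)), (157, np.float64(29.0)), (161, np.float64(41.0)), (165, np.float64(54.0)), (169, np.float64(62.0)), (173, np.float64(64.0)), (177, np.float64(60.0)), (181, np.float64(50.0)), (185, np.float64(41.0)), (189, np.float64(29.0)), (193, np.float64(21.0)), (197, np.float64(13.0)), (201, np.float64(11.0))]
s5 tip grey [(310, np.float64(125.0)), (314, np.float64(126.0)), (318, np.float64(126.0)), (322, np.float64(128.0)), (326, np.float64(133.0)), (330, np.float64(139.0)), (334, np.float64(150.0)), (338, np.float64(159.0)), (342, np.float64(170.0)), (346, np.float64(175.0))]
s5 collar [(60, np.float64(77.0)), (64, np.float64(76.0)), (68, np.float64(77.0)), (72, np.float64(80.0)), (76, np.float64(90.0)), (80, np.float64(102.0)), (84, np.float64(120.0)), (88, np.float64(137.0)), (92, np.float64(155.0)), (96, np.float64(167.0)), (100, np.float64(173.0)), (104, np.float64(174.0))]
s6 redness [(380, np.float64(9.0)), (384, np.float64(9.0)), (388, np.float64(10.0)), (392, np.float64(12.0)), (396, np.float64(19.0)), (400, np.float64(27.0)), (404, np.float64(40.0)), (408, np.float64(54.0)), (412, np.float64(65.0)), (416, np.float64(71.0)), (420, np.float64(68.0)), (424, np.float64(59.0)), (428, np.float64(45.0)), (432, np.float64(34.0)), (436, np.float64(24.0)), (440, np.float64(18.0)), (444, np.float64(14.0))]
```

The band edges match the prediction to within about 1 mm, and the rod is centred in the port with no side force. I'll lower the last 1 mm, settle and hand in.

>>> {"op": "drive_tool", "data": {"rows": [[[0, 0, 0.001], 0], [[0, 0, 0], 0], [[0, 0, 0], 0], [[0, 0, 0], 0], [[0, 0, 0], 0], [[0, 0, 0], 0], [[0, 0, 0], 0], [[0, 0, 0], 0], [[0, 0, 0], 0], [[0, 0, 0], 0]]}}

```text
t: 23.05
tool_pos: [0.5464, 0.0047, 0.2689]
tool_rot: [-0.394, 3.117, -0.0]
contact_force: [0.6, 0.4, 0.4]
opening: 0.0212
grip_force: 34.4
```

```bash
python3 - <<'E'
from m import *
delta([.5463,.0045,.269])
print(ctrl.finish_job())
E
```

```text
t 23.05 pos [0.5464 0.0047 0.2689] z [ 0. -0. -1.] yaw_y 1.822 d_tool [ 0.0001 -0.0002 -0.0001] F [0.59 0.37 0.36] 0.021181393658216002 34.41002905368805 q [-0.128 -0.111  1.832 -0.     1.42  -1.95 ]
the job is handed in; nothing more can be done
None
```

I handed the job in at 23 s: the plug stands in the saucer, and the gripper holds the probe steady and centred in the port with its red band level with the lid to within about 1 mm; no verdict was returned.

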